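# Open the clipped laboratory bath and park its glass lid

### The arm

A 6-joint arm with a two-finger parallel gripper is mounted at the origin on the work surface. World frame = base frame: x ahead of the robot, y to its left, z up, the work surface at z = 0. Lengths are in m, angles in rad, forces in N, time in s.
With the tool pointing down it reaches from about 0.3 to 0.825 m from the base axis. Payload 5.4 kg.
Tool frame: the origin (TCP) lies on the front face of the gripper's body, between the roots of the fingers; the fingertips stand 88 mm ahead of it and the grasp point (between the pads) lies 69 mm ahead of it; z points along the fingers, y is the line along which they close (so a half turn about z gives the same grasp; the last joint's range is limited). The gripper opens to 92 mm and grips with 3 to 60 N. Pads are 20 mm wide; open, the fingers measure 128 mm over their backs; the gripper's body (75 mm by 189 mm) begins 69 mm behind the grasp point.
Start: joints at [0.976, 0.158, 1.597, -0, 1.386, -0.21], TCP at [0.216, 0.533, 0.303] pointing down, gripper open.
Joint ranges: [-2.91, 2.91], [-0.94, 2.29], [0.18, 2.7], [-1.29, 4.43], [0.17, 2.64], [-3, 3]. Speed limits (rad/s): [2.57, 2.57, 3.14, 3.14, 3.14, 3.14].

### API

Orientations are given as a rotation vector (axis times angle).
In Python, from bench import bot, cams, regions_of gives the robot as it stands.
- The arm moves only by the tool step_arm, never from a script. Its argument "commands" is a list of rows, each a list of 3 entries, a list of its own where there are three numbers: the finger opening in cm, from 0 to 9.19, then the shift along the tool's x, y, z in cm, then the turn about the tool's z in rad. A call has 1 to 20 rows; each row shifts and turns the commanded pose from where the row before left it, along the tool's axes as they then stand; what a row does not reach is not made up. A row lasts 1/10 s, in which the tool goes at most 50 mm and 8.59 degrees, less where a joint would pass 70% of its speed; a pose out of reach is approached as far as the arm can. A call with a gripper value outside its range is refused whole. The fingers move at their own pace and stop on an object; the grip force is fixed at half the most. Time passes only in rows, so rows that do not move let the fingers close. It gives the time, the measured TCP pose, the force, the opening and the grip force at its end, in the units of the state.
- bot.state(): the state, without advancing time (a new reading comes with each control period).
- cams.capture(name): name is "side" or "top" or "wrist"; returns a dict with "frame" (420x560x3 uint8, red, green, blue), "range_z" (420x560 float32, m along the optical axis (not along the pixel's ray), 0 where there is no reading), "camera_matrix" (3x3 intrinsics, pixels), "D" ([k1, k2, p1, p2, k3] as OpenCV has them; the pictures are not rectified), "T" (4x4, takes a point from camera to world coordinates); the wrist camera has in their place "T_tool_cam" (4x4, takes a point from camera to tool coordinates, whose origin is the TCP and whose axes are the flange's). Camera axes: x right, y up, looking along -z (the intrinsics and any distortion apply to the point x, -y, -z); pixel columns grow to the right and rows downward; lengths in m; the calibration is good to about 2 mm. A picture is of the moment at which its call begins: read the wrist's pose just before it.
- bot.job_done(): hands the job in; it is judged then, once.
Trained networks look in the newest picture that a camera, given by its name, has taken for a name from the list of things; names that differ only in an ending like _2 or _b are one class to them, and where a whole thing is asked for, a point or a joint stands for the part that bears it (a point fixed in the world has none). Each returns a list of dicts, best first, with "score" (0 to 1); they miss things now and then, are a little off and sometimes report something else, mostly with a low value. They report only what shows in the picture. A call takes as long as a camera call. They do not tell look-alikes from the thing itself.
- regions_of(target, camera): "mask" (420x560 bool, what is visible of it) and "rect" ([left, top, width, height] in pixels, round what is visible of it).
The state is a dict: "time_s": time; "joint_pos": joint angles; "joint_velocities": joint speeds; "effort": joint torques, N m; "ee_pos": TCP position; "eef_rot": TCP orientation; "force": force on the tool from outside, world axes, zero at the start; "moment": the same for the moment, N m; "gripper_width": opening from 0.0 (shut) to 1.0 (fully open); "gripper_force": force on a finger pad.
Only numpy, scipy, OpenCV 4.12 (cv2) and the standard library are available. Lean on these libraries where they do the work, as an engineer would, in place of code of your own. Each camera call takes 0.05 s, during which the arm holds its last target. There are 200 camera calls.

### The job

Flip both clips of the steel bath well back off its lid, then lift the glass lid by its handle and lay it on the plate of the lifting stand, centred, with its long side along the plate's long side, and let go. The lid is fragile glass: keep it level, never press hard on it, and set it down so gently that it neither drops nor bumps. Leave the bottles, jar and beaker standing where they are.

Things in the scene. Friction and masses are not known exactly. Their poses are not given: they have to be found in the camera images.
- bath: Fixed open-topped steel box, 170 mm (its x) by 130 mm (its y), 90 mm high, walls 4 mm; origin at the centre of its underside on the bench, z up. Its glass lid lies flat on its rim. A clip stands against the middle of each long side (its +y and -y sides).
- clip_a (a joint): Angle (rad) of the clip on the bath's +y side: 0 upright with its claw over the lid's edge, growing to 1.9 as it swings outward and down, off the lid. Hinge along the bath's x, 73.5 mm from the bath's centre (its y), 70 mm above the bench. Stiff (0.25 N m, about 4 N at the tab); the clip stays where it is left. Well back means beyond 50 degrees (0.87 rad).
- clip_b (a joint): The same for the twin clip on the bath's -y side, mirrored: hinge at y = -73.5 mm, swinging outward to -y.
- clip_a_tip (a point): Middle of the top edge of the +y clip, a steel strap 34 mm wide, 3 mm thick, rising 70 mm from its hinge (140 mm above the bench when upright). The top 40 mm is a bare thumb tab; below it the claw, 3 mm thick with its top 30 mm above the hinge, reaches 14 mm inward over the lid, 1 mm clear of the glass.
- clip_b_tip (a point): Middle of the top edge of the clip on the bath's -y side.
- lid: Loose lid: glass plate 170 mm (its x) by 130 mm (its y), 6 mm thick, 0.29 to 0.45 kg, with a black block handle on its middle, 70 mm long (x), 22 mm wide (y), 36 mm high above the glass. Origin: centre of the glass's underside, z up. It cracks if bumped or pressed with over 15 N on the stand or bench, or with over 25 N (weight included) on the bath.
- stand: Fixed lifting stand: a foot and short column with a level aluminium plate on top, 160 mm (its x) by 120 mm (its y), centred. Origin: centre of the foot's underside on the bench, z up. The plate's top is anywhere from 74 to 114 mm above the bench; this height is NOT in this pose and must be felt for when setting down. The plate gives softly, about 1 mm per 2 N, 10 mm at most.
- reagent: Bystander: amber glass bottle, 56 mm across, 130 mm high, origin under its centre.
- dropper: Bystander: small amber dropper bottle, 32 mm across, 70 mm high, origin under its centre.
- jar: Bystander: white plastic jar, 70 mm across, 75 mm high, origin under its centre.
- beaker: Bystander: empty glass beaker, 70 mm across, 90 mm high, origin under its centre.
Not all that is in view belongs to the job. Leave any turquoise look-alike of the bath alone. Leave any yellow look-alike of the lid alone.

How it is judged:
By the outcome, as a careful person would: the job done as asked, in the order asked, and still so for the second after the job is handed in, with the robot touching nothing.
It also fails if it takes over 64 s, if anything falls off the work surface, if the arm or the gripper's body presses on something with over 40 N, if the wrist force passes 120 N, or if a joint passes its speed limit or range.

## Working session

There is one attempt and no reset: what is moved stays moved. The work goes in short steps, Python scripts to look and compute and a tool call to move; the robot and the scene stay as the last step left them, time stands still between calls to the robot, and variables do not carry over. Pictures are saved under pics/ and viewed, at most 10 in all, crops included, and the job is handed in when it is done.

Besides the shell and the picture viewer there is one more tool, called as name(argument=value, ...) on one line, values as JSON. step_arm: Moves the arm, as the interface text tells. Its arguments: {"type":"object","properties":{"commands":{"type":"array","items":{"type":"array"}}},"required":["commands"]}

```bash
ls; mkdir -p pics; cat > h.py <<'E'
import numpy as np, cv2
from bench import bot, cams, regions_of
from scipy.spatial.transform import Rotation as R
def cloud(c,T=None):
    K=c["camera_matrix"];D=np.array(c["D"],float);z=c["range_z"]
    h,w=z.shape;u,v=np.meshgrid(np.arange(w),np.arange(h))
    p=cv2.undistortPoints(np.stack([u,v],-1).reshape(-1,1,2).astype(float),K,D).reshape(h,w,2)
    P=np.stack([p[...,0]*z,-p[...,1]*z,-z],-1)
    T=c["T"] if T is None else T
    W=P@T[:3,:3].T+T[:3,3]; W[z==0]=np.nan
    return W
E
python3 - <<'E'
from h import *
print(bot.state())
ims=[]
for n in("top","side"):
    c=cams.capture(n); np.savez(n+".npz",**c,W=cloud(c)); ims.append(c["frame"])
    W=cloud(c)
    for t in("bath","lid","stand","clip_a","reagent","dropper","jar","beaker"):
        for r in regions_of(t,n):
            m=r["mask"]; q=W[m]; print(n,t,round(r["score"],2),r["rect"],np.nanmedian(q,0).round(3), np.nanpercentile(q,[2,98],axis=0).round(3).tolist())
    cv2.imwrite(f"pics/{n}0.png",c["frame"][...,::-1])
E
```

```text
pics
{'time_s': 0.0, 'joint_pos': array([ 9.75886871e-01,  1.59011656e-01,  1.59820471e+00, -1.17339691e-05,
        1.38617511e+00, -2.10103284e-01]), 'joint_velocities': array([ 1.98137942e-03, -4.63406111e-04, -2.20342154e-04, -2.86701983e-05,
       -1.42678314e-03, -2.67844146e-03]), 'effort': array([-5.31119458e-04, -3.85577810e+01, -3.22107410e+01,  7.00675556e-02,
        3.77985975e-02, -1.31248025e-04]), 'ee_pos': array([0.21560803, 0.5325584 , 0.30175356]), 'eef_rot': array([-6.00593400e-01, -3.08294095e+00,  2.60628128e-03]), 'force': array([ 0.03614624, -0.17679009, -0.89907929]), 'moment': array([-0.01671626,  0.00560088,  0.00155831]), 'gripper_force': 0.0, 'gripper_width': 1.000231551794944}
top bath 0.96 [158.3, 190.9, 72.0, 65.2] [0.515 0.136 0.081] [[0.44, 0.095, 0.011], [0.577, 0.253, 0.141]]
top bath 0.91 [136.8, 274.2, 76.1, 91.0] [0.277 0.225 0.006] [[0.196, 0.14, 0.0], [0.367, 0.285, 0.115]]
top lid 0.9 [327.4, 285.3, 77.0, 89.8] [ 0.252 -0.232  0.006] [[0.165, -0.31, 0.001], [0.339, -0.16, 0.042]]
top lid 0.63 [150.7, 167.6, 84.7, 88.4] [0.53  0.179 0.097] [[
[... 1455 characters left out ...]
096], [0.305, 0.286, 0.138]]
side clip_a 0.59 [153.6, 148.0, 23.5, 24.3] [0.269 0.136 0.099] [[0.236, 0.131, 0.003], [0.288, 0.276, 0.139]]
side reagent 0.75 [228.4, 192.1, 23.1, 51.9] [ 0.44  -0.014  0.078] [[0.415, -0.024, 0.006], [0.464, 0.011, 0.13]]
side dropper 0.74 [332.7, 208.6, 17.5, 23.8] [ 0.666 -0.003  0.036] [[0.652, -0.011, -0.003], [0.69, 0.034, 0.07]]
side jar 0.67 [258.9, 152.3, 14.6, 27.8] [0.502 0.108 0.101] [[0.486, 0.101, 0.07], [0.516, 0.115, 0.137]]
side jar 0.6 [373.6, 205.8, 39.5, 41.2] [ 0.776 -0.038  0.059] [[0.749, -0.055, -0.0], [0.81, 0.008, 0.076]]
side beaker 0.83 [386.8, 251.1, 40.9, 52.9] [ 0.777 -0.157  0.058] [[0.744, -0.191, 0.005], [0.806, -0.128, 0.09]]
```

```bash
python3 - <<'E'
from h import *
f=[]
for n,(x,y,w,h) in (("top",(120,80,320,300)),("side",(60,80,400,300))):
    im=np.load(n+".npz")["frame"][y:y+h,x:x+w,::-1]; f.append(cv2.resize(im,(400,int(h*400/w))))
f[1]=cv2.resize(f[1],None,fx=375/300,fy=375/300)[:375,:]
o=np.hstack([cv2.resize(f[0],(400,375)),cv2.resize(f[1],(400,300))[:0].reshape(0,400,3)] if 0 else [f[0],cv2.resize(f[1],(400,375))])
cv2.imwrite("pics/both.png",o)
for n in("top","side"):
    W=np.load(n+".npz")["W"]; P=W[np.isfinite(W).all(-1)]
    def sel(x0,x1,y0,y1,z0,z1): 
        return P[(P[:,0]>x0)&(P[:,0]<x1)&(P[:,1]>y0)&(P[:,1]<y1)&(P[:,2]>z0)&(P[:,2]<z1)]
    for nm,b in(("lid",(.42,.65,.07,.29,.088,.102)),("handle",(.46,.6,.125,.225,.118,.145)),("clip-",(.42,.65,.08,.125,.122,.15)),("clip+",(.42,.65,.23,.3,.12,.15)),("plate",(.40,.64,-.3,-.1,.074,.12)),("reag",(.38,.48,-.06,.06,.1,.14))):
        q=sel(*b)
        if len(q)<5: print(n,nm,len(q));continue
        r=cv2.minAreaRect(q[:,:2].astype(np.float32)*1000); print(n,nm,len(q),np.round(r[0],1),np.round(r[1],1),round(r[2],1),"z",np.percentile(q[:,2],[5,50,95]).round(4),q[:,:2].mean(0).round(4))
E
```

```text
top lid 3874 [531.9 180.1] [147.4 170. ] 69.0 z [0.0928 0.0964 0.0998] [0.5312 0.1812]
top handle 331 [532.  180.8] [23.2 69.8] 70.3 z [0.1229 0.1318 0.135 ] [0.5314 0.18  ]
top clip- 36 [505.6 112.7] [ 3.1 32.4] 69.9 z [0.1229 0.1389 0.1425] [0.5055 0.1122]
top clip+ 55 [558.3 249.5] [ 4.5 33.7] 69.3 z [0.1219 0.1351 0.1424] [0.558  0.2486]
top plate 3523 [ 520.6 -204.2] [160.  121.3] 13.2 z [0.0879 0.0912 0.0944] [ 0.5197 -0.2039]
top reag 143 [443.8   6.6] [29.5 29.5] 0.5 z [0.1006 0.1294 0.1327] [0.4425 0.0081]
side lid 2406 [527.3 177.1] [152.1 171.6] 69.0 z [0.0917 0.095  0.0983] [0.5297 0.1702]
side handle 296 [528.3 177.1] [25.5 69.8] 67.0 z [0.1195 0.1295 0.1327] [0.5279 0.1735]
side clip- 86 [501.7 109.9] [ 8.6 31.1] 72.5 z [0.1235 0.1315 0.1394] [0.5012 0.1088]
side clip+ 82 [553.9 245.7] [ 9.5 35.3] 65.0 z [0.1213 0.1302 0.1386] [0.5537 0.2453]
side plate 4874 [ 517.3 -208.3] [159.2 122.7] 12.7 z [0.0874 0.0899 0.0923] [ 0.5169 -0.2118]
side reag 213 [438.7   2. ] [28.2 26.3] 65.0 z [0.1008 0.1245 0.1306] [ 0.439  -0.0009]
```

View pics/both.png

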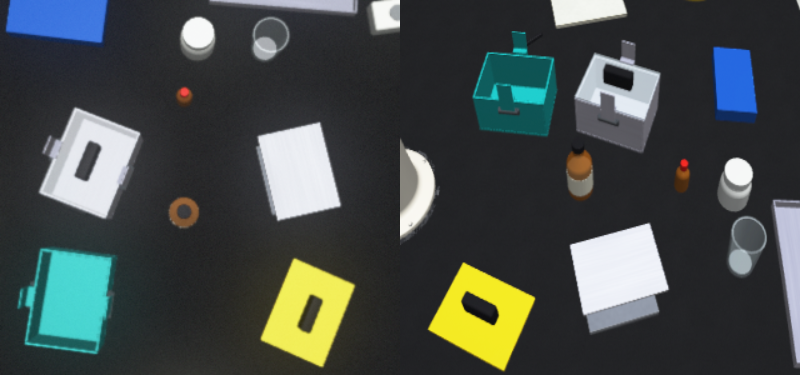

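Side crop view: the steel bath with glass lid is around crop (618,95), and the turquoise look-alike is at (515,95). The yellow lid look-alike is at (480,315), and the stand plate is at (618,268). Top crop: the bath is at (90,160), the turquoise one at (70,300), the yellow lid at (308,312) and the stand at (300,170). I choose the steel-white bath with the black handle at top (90,160), centre (0.530, 0.179), yaw -20.5°. Its sizes and heights match the description.

step_arm(commands=[[0,[-3.52,-1.35,0.35],0],[0,[-3.52,-1.35,0.35],0],[0,[-3.52,-1.35,0.35],0],[0,[-3.52,-1.35,0.35],0],[0,[-3.52,-1.35,0.35],0],[0,[-3.52,-1.35,0.35],0],[0,[-3.52,-1.35,0.35],0],[0,[-3.52,-1.35,0.35],0],[0,[-3.52,-1.35,0.35],0],[0,[-3.52,-1.35,0.35],0],[0,[-3.52,-1.35,0.35],0],[0,[-3.52,-1.35,0.35],0]])

```text
time_s: 2.1
ee_pos: [0.5476, 0.223, 0.2606]
eef_rot: [0.601, 3.083, 0.0]
force: [-0.2, 0.8, 0.6]
gripper_width: 0.005
gripper_force: 0.0
```

step_arm(commands=[[0,[0,0,0],0.14],[0,[0,0,0],0.14],[0,[0,0,0],0.14],[0,[0,0,0],0.14],[0,[0,0,0],0.14],[0,[0,0,0],0.14],[0,[0,0,0],0.14],[0,[0,0,0],0.14],[0,[0,0,0],0.14],[0,[0,0,0],0.14],[0,[0,0,0],0.14],[0,[0,0,0],0]])

```text
time_s: 3.3
ee_pos: [0.5466, 0.2242, 0.2607]
eef_rot: [2.578, 1.795, 0.0]
force: [0.4, -0.6, -0.1]
gripper_width: 0.003
gripper_force: 0.0
```

```bash
cat >> h.py <<'E'
def pose():
    s=bot.state(); T=np.eye(4); T[:3,:3]=R.from_rotvec(s["eef_rot"]).as_matrix(); T[:3,3]=s["ee_pos"]; return s,T
C=np.array([.530,.1785]); yaw=np.deg2rad(-20.5)
def rep():
    s,T=pose(); d=s["ee_pos"][:2]-C; e=np.array([np.cos(yaw),np.sin(yaw)]); n=np.array([-e[1],e[0]])
    print("t",s["time_s"],"pos",s["ee_pos"].round(4),"bath xy mm",(d@e*1e3).round(1),(d@n*1e3).round(1),"tip z",(s["ee_pos"][2]-.088).round(4),"xang",np.rad2deg(np.arctan2(T[1,0],T[0,0])).round(2),"tilt",T[2].round(4),"F",s["force"].round(2),"gw",round(s["gripper_width"],3)); return s,T
E
python3 - <<'E'
from h import *
s,T=rep()
c=cams.capture("wrist"); W=cloud(c,T@c["T_tool_cam"]); cv2.imwrite("pics/w1.png",c["frame"][...,::-1])
P=W[np.isfinite(W).all(-1)]
for nm,b in(("lid",(.42,.65,.07,.29,.088,.102)),("handle",(.46,.6,.125,.225,.118,.145)),("clip+",(.5,.65,.23,.3,.12,.15)),("clip-",(.42,.6,.08,.125,.12,.15))):
    q=P[(P[:,0]>b[0])&(P[:,0]<b[1])&(P[:,1]>b[2])&(P[:,1]<b[3])&(P[:,2]>b[4])&(P[:,2]<b[5])]
    if len(q)>5:
        r=cv2.minAreaRect(q[:,:2].astype(np.float32)*1000); print(nm,len(q),np.round(r[0],1),np.round(r[1],1),round(r[2],1),np.percentile(q[:,2],[5,50,95]).round(4))
E
```

```text
t 3.3 pos [0.5466 0.2242 0.2607] bath xy mm -0.5 48.6 tip z 0.1727 xang 69.7 tilt [-0.      0.     -1.      0.2607] F [ 0.44 -0.57 -0.15] gw 0.003
lid 18837 [532.9 185.1] [138.3 170.3] 68.9 [0.0948 0.096  0.0971]
handle 480 [531.9 181.9] [19.1 70.6] 67.5 [0.1197 0.1301 0.1324]
clip+ 629 [557.1 248. ] [ 3.6 33.7] 69.1 [0.1216 0.1364 0.1404]
clip- 288 [504.8 111. ] [ 5.5 18. ] 71.2 [0.1318 0.137  0.1404]
```

View pics/w1.png

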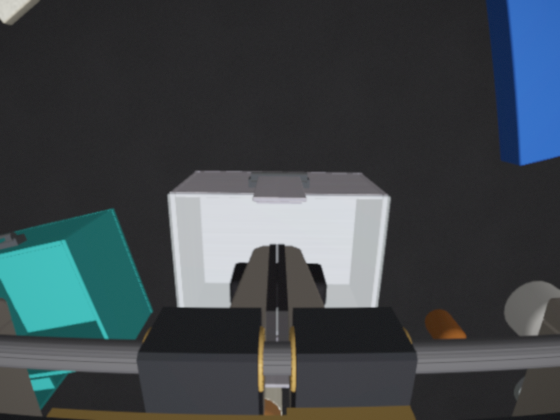

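The wrist image shows the closed fingers (280,290) over the lid, between the handle (280,285) and the +y clip (280,188). They are ready to push it outward along tool +x.

step_arm(commands=[[0,[0,0,1.5],0],[0,[0,0,1.5],0],[0,[0,0,1.5],0],[0,[0.7,0,0.2],0],[0,[0.7,0,0],0],[0,[0.47,0,0.05],0],[0,[0.47,0,0.05],0],[0,[0.48,0,0.12],0],[0,[0.48,0,0.12],0],[0,[0.44,0,0.2],0],[0,[0.44,0,0.2],0],[0,[0.4,0,0.28],0],[0,[0.4,0,0.28],0],[0,[0.34,0,0.34],0],[0,[0.34,0,0.34],0],[0,[0.29,0,0.4],0],[0,[0.29,0,0.4],0],[0,[0.27,0,0.5],0],[0,[0.1,0,0.2],0],[0,[0,0,0],0]])

```text
time_s: 5.35
ee_pos: [0.5698, 0.2866, 0.1787]
eef_rot: [-2.578, -1.796, -0.002]
force: [0.3, -0.2, 0.4]
gripper_width: 0.001
gripper_force: 0.6
```

step_arm(commands=[[0,[0,0,-2],0],[0,[0,0,-4],0],[0,[0,0,-3],0],[0,[-4,0,0],0],[0,[-4,0,0],0],[0,[-4,0,0],0],[0,[-4,0,0],0],[0,[0,0,0],0]])

```text
time_s: 6.15
ee_pos: [0.5127, 0.133, 0.2681]
eef_rot: [2.581, 1.79, -0.003]
force: [0.2, 0.5, 0.7]
gripper_width: 0.006
gripper_force: 0.0
```

```bash
python3 - <<'E'
from h import *
s,T=rep()
c=cams.capture("side"); cv2.imwrite("pics/s1.png",cv2.resize(c["frame"][80:230,130:350,::-1],None,fx=3,fy=3)); W=cloud(c)
for r in regions_of("clip_a","side"):
    q=W[r["mask"]]; print(round(r["score"],2),r["rect"],np.nanmedian(q,0).round(3), np.nanpercentile(q,[2,98],axis=0).round(3).tolist())
E
```

```text
t 6.15 pos [0.5127 0.133  0.2681] bath xy mm -0.2 -48.7 tip z 0.1801 xang 69.49 tilt [-1.600e-03 -9.000e-04 -1.000e+00  2.681e-01] F [0.23 0.55 0.73] gw 0.006
0.91 [259.6, 151.6, 21.5, 30.7] [0.5   0.109 0.098] [[0.481, 0.101, 0.062], [0.519, 0.129, 0.139]]
0.74 [152.1, 148.8, 24.7, 21.3] [0.269 0.136 0.097] [[0.225, 0.132, 0.005], [0.287, 0.248, 0.137]]
0.67 [285.7, 107.1, 14.6, 24.7] [0.567 0.281 0.086] [[0.547, 0.087, -0.002], [0.591, 0.391, 0.277]]
0.5 [333.3, 207.1, 15.5, 24.2] [ 0.666 -0.003  0.04 ] [[0.652, -0.011, 0.002], [0.681, 0.012, 0.07]]
```

View pics/s1.png

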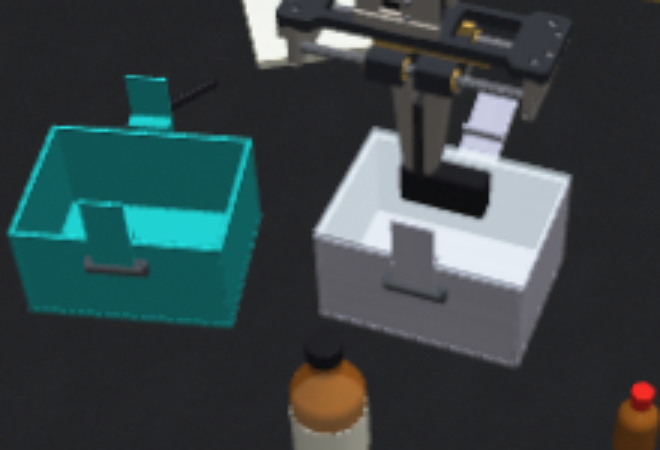

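The far clip now leans well back (485,120). Next is the near clip (410,255), with the same move mirrored.

step_arm(commands=[[0,[0,0,2],0],[0,[0,0,2],0],[0,[0,0,1.2],0],[0,[-0.6,0,0.2],0],[0,[-0.6,0,0],0],[0,[-0.47,0,0.05],0],[0,[-0.47,0,0.05],0],[0,[-0.48,0,0.12],0],[0,[-0.48,0,0.12],0],[0,[-0.44,0,0.2],0],[0,[-0.44,0,0.2],0],[0,[-0.4,0,0.28],0],[0,[-0.4,0,0.28],0],[0,[-0.34,0,0.34],0],[0,[-0.34,0,0.34],0],[0,[-0.29,0,0.4],0],[0,[-0.29,0,0.4],0],[0,[-0.27,0,0.5],0],[0,[-0.1,0,0.2],0],[0,[0,0,0],0]])

```text
time_s: 8.25
ee_pos: [0.4917, 0.0748, 0.18]
eef_rot: [2.577, 1.794, -0.002]
force: [1.3, 0.5, 2.3]
gripper_width: 0.006
gripper_force: 0.8
```

step_arm(commands=[[0,[0,0,-2],0],[0,[0,0,-4],0],[0,[0,0,-5],0],[6.0,[3,0,0],-0.14],[6.0,[3,0,0],-0.14],[6.0,[3,0,0],-0.14],[6.0,[2.8,0,0],-0.14],[6.0,[0,0,0],-0.14],[6.0,[0,0,0],-0.14],[6.0,[0,0,0],-0.14],[6.0,[0,0,0],-0.14],[6.0,[0,0,0],-0.14],[6.0,[0,0,0],-0.14],[6.0,[0,0,0],-0.14],[6.0,[0,0,0],-0.03],[6.0,[0,0,0],0]])

```text
time_s: 9.85
ee_pos: [0.5086, 0.191, 0.2894]
eef_rot: [-0.558, -3.09, 0.002]
force: [0.8, 0.2, -0.7]
gripper_width: 0.653
gripper_force: 0.0
```

```bash
python3 - <<'E'
from h import *
s,T=rep()
Wc={}
for n in ("wrist","top","side"):
    c=cams.capture(n); W=cloud(c,T@c["T_tool_cam"] if n=="wrist" else None); 
    if n!="top": cv2.imwrite(f"pics/{n}2.png",c["frame"][...,::-1] if n=="wrist" else cv2.resize(c["frame"][80:230,130:350,::-1],None,fx=3,fy=3))
    P=W[np.isfinite(W).all(-1)]
    for nm,b in(("lid",(.42,.65,.07,.29,.088,.102)),("handle",(.46,.6,.125,.225,.122,.138)),("handletop",(.46,.6,.125,.225,.129,.136))):
        q=P[(P[:,0]>b[0])&(P[:,0]<b[1])&(P[:,1]>b[2])&(P[:,1]<b[3])&(P[:,2]>b[4])&(P[:,2]<b[5])]
        if len(q)>5:
            r=cv2.minAreaRect(q[:,:2].astype(np.float32)*1000); print(n,nm,len(q),np.round(r[0],1),np.round(r[1],1),round(r[2],1),np.percentile(q[:,2],[5,50,95]).round(4))
    for r in regions_of("clip_a",n):
        q=W[r["mask"]]; print(n,round(r["score"],2),r["rect"],np.nanmedian(q,0).round(3), np.nanpercentile(q,[2,98],axis=0).round(3).tolist())
E
```

```text
t 9.85 pos [0.5086 0.191  0.2894] bath xy mm -24.4 4.2 tip z 0.2014 xang 159.54 tilt [ 0.0011 -0.0012 -1.      0.2894] F [ 0.83  0.21 -0.73] gw 0.653
wrist lid 23379 [530.2 181.7] [212.3 199.5] 16.6 [0.0946 0.096  0.0971]
wrist handle 2400 [530.3 179.2] [21.9 69.9] 68.9 [0.1284 0.1317 0.1329]
wrist handletop 2225 [530.5 179.2] [21.7 69.5] 68.7 [0.1301 0.1318 0.1329]
wrist 0.74 [347.8, 202.0, 87.1, 47.3] [0.568 0.277 0.085] [[0.54, 0.243, 0.072], [0.591, 0.309, 0.096]]
wrist 0.59 [116.9, 196.4, 82.5, 52.0] [0.492 0.082 0.086] [[0.471, 0.051, 0.072], [0.517, 0.116, 0.098]]
top lid 1794 [521.8 153.9] [188.6 169.7] 68.9 [0.0918 0.096  0.0994]
top handle 77 [556.3 172.7] [18.5 24.4] 0.0 [0.1268 0.1313 0.1344]
top handletop 61 [554.3 172.7] [20.3 19.4] 76.8 [0.1295 0.1318 0.1344]
top 0.75 [200.9, 313.6, 10.6, 21.0] [0.275 0.141 0.101] [[0.256, 0.136, 0.071], [0.294, 0.154, 0.141]]
side lid 2563 [528.3 179.7] [244.2 171.5] 68.9 [0.091  0.0948 0.0978]
side handle 251 [527.9 177.2] [25.6 69. ] 69.6 [0.1237 0.13   0.1329]
side handletop 164 [527.5 176.6] [23.6 68.6] 70.1 [0.1292 0.1309 0.1333]
side 0.81 [285.1, 108.0, 14.1, 22.2] [0.568 0.281 0.086] [[0.548, 0.257, 0.074], [0.588, 0.308, 0.094]]
side 0.77 [171.2, 105.3, 19.0, 23.2] [0.288 0.281 0.109] [[0.272, 0.268, 0.083], [0.304, 0.286, 0.138]]
side 0.73 [254.1, 168.6, 20.2, 24.0] [0.49  0.082 0.088] [[0.47, 0.049, 0.046], [0.516, 0.126, 0.096]]
side 0.15 [236.7, 110.0, 80.6, 92.3] [0.532 0.115 0.063] [[0.43, 0.058, 0.002], [0.622, 0.297, 0.094]]
```

View pics/side2.png

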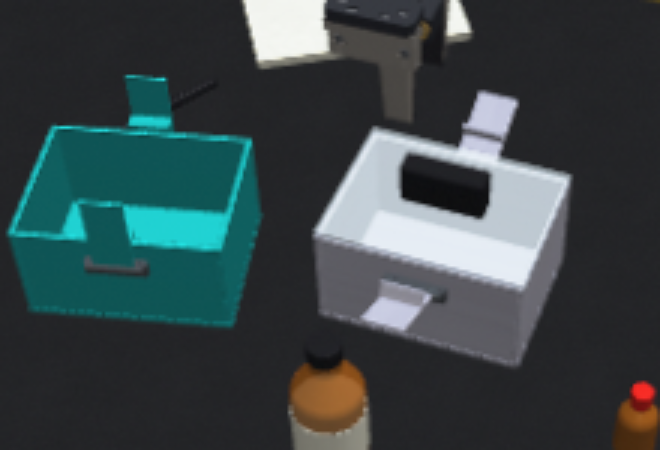

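View pics/wrist2.png

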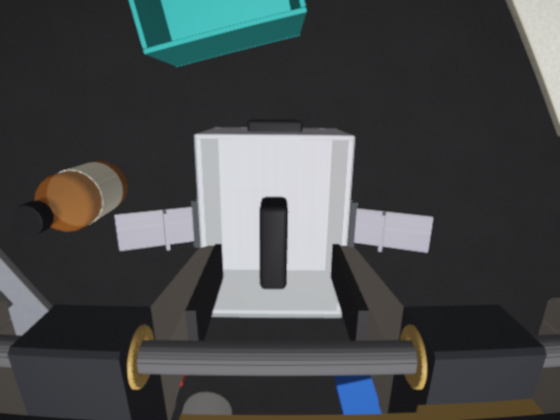

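Both clips lie well back: tab tips at z≈0.096, about 68°, at wrist pixels (155,229) and (393,229). The handle is at (274,243) between the open fingers, with its centre at (0.5304, 0.1792). Next I go down and grip.

step_arm(commands=[[6.0,[-1.25,-0.17,0],0.011],[6.0,[-1.2,-0.17,0],0],[6.0,[0,0,2.5],0],[6.0,[0,0,2.5],0],[6.0,[0,0,2.3],0],[6.0,[0,0,1],0],[6.0,[0,0,0.8],0],[6.0,[0,0,0.6],0],[6.0,[0,0,0],0]])

```text
time_s: 11.05
ee_pos: [0.5309, 0.1794, 0.193]
eef_rot: [-0.572, -3.089, 0.0]
force: [0.4, 0.7, 0.4]
gripper_width: 0.657
gripper_force: 0.0
```

```bash
python3 -c "
from h import *
rep()"
```

```text
t 11.05 pos [0.5309 0.1794 0.193 ] bath xy mm 0.5 1.2 tip z 0.105 xang 159.03 tilt [ 0.    -0.    -1.     0.193] F [0.37 0.66 0.39] gw 0.657
```

step_arm(commands=[[4.5,[0,0,0],0],[3.5,[0,0,0],0],[3.0,[0,0,0],0],[2.6,[0,0,0],0],[2.3,[0,0,0],0],[2.0,[0,0,0],0],[1.5,[0,0,0],0],[1.0,[0,0,0],0],[1.0,[0,0,0],0],[1.0,[0,0,0],0],[1.0,[0,0,0],0]])

```text
time_s: 12.15
ee_pos: [0.5307, 0.1795, 0.1933]
eef_rot: [0.571, 3.089, 0.0]
force: [-1.3, -1.1, 3.6]
gripper_width: 0.24
gripper_force: 30.0
```

step_arm(commands=[[1.0,[0,0,-0.1],0],[1.0,[0,0,-0.1],0],[1.0,[0,0,-0.3],0],[1.0,[0,0,-0.5],0],[1.0,[0,0,-1],0],[1.0,[0,0,0],0]])

```text
time_s: 12.75
ee_pos: [0.5317, 0.1797, 0.2152]
eef_rot: [0.571, 3.086, 0.002]
force: [0.3, -0.0, -3.6]
gripper_width: 0.241
gripper_force: 30.0
```

step_arm(commands=[[1.0,[0,0,-1],0],[1.0,[0,0,-2],0],[1.0,[0,0,-2],0],[1.0,[0,0,-1],0],[1.0,[0,0,0],0]])

```text
time_s: 13.25
ee_pos: [0.5315, 0.1797, 0.2752]
eef_rot: [0.571, 3.086, 0.002]
force: [1.1, -0.1, -3.5]
gripper_width: 0.233
gripper_force: 30.0
```

step_arm(commands=[[1.0,[-0.3,-0.84,0],0],[1.0,[-0.6,-1.7,0],0],[1.0,[-0.85,-2.42,0],0],[1.0,[-0.85,-2.42,0],0],[1.0,[-0.85,-2.42,0],0],[1.0,[-0.85,-2.42,0],0],[1.0,[-0.85,-2.42,0],0],[1.0,[-0.85,-2.42,0],0],[1.0,[-0.85,-2.42,0],0],[1.0,[-0.85,-2.42,0],0],[1.0,[-0.85,-2.42,0],0],[1.0,[-0.85,-2.42,0],0],[1.0,[-0.85,-2.42,0],0],[1.0,[-0.85,-2.42,0],0],[1.0,[-0.85,-2.42,0],0],[1.0,[-0.6,-1.7,0],0],[1.0,[-0.22,-0.64,0],0],[1.0,[0,0,0],0]])

```text
time_s: 15.05
ee_pos: [0.5195, -0.206, 0.2724]
eef_rot: [-0.573, -3.088, -0.001]
force: [0.1, -0.0, -3.5]
gripper_width: 0.24
gripper_force: 30.0
```

step_arm(commands=[[1.0,[0,0,0],-0.03],[1.0,[0,0,0],-0.06],[1.0,[0,0,0],-0.08],[1.0,[0,0,0],-0.08],[1.0,[0,0,0],-0.08],[1.0,[0,0,0],-0.08],[1.0,[0,0,0],-0.08],[1.0,[0,0,0],-0.06],[1.0,[0,0,0],-0.042],[1.0,[0,0,0],0],[1.0,[0,0,0],0],[1.0,[0,0,0],0]])

```text
time_s: 16.25
ee_pos: [0.52, -0.205, 0.2731]
eef_rot: [0.355, -3.121, -0.0]
force: [0.1, 0.9, -3.4]
gripper_width: 0.235
gripper_force: 30.0
```

```bash
python3 - <<'E'
from h import *
s,T=rep()
for n in ("wrist","top","side"):
    c=cams.capture(n); W=cloud(c,T@c["T_tool_cam"] if n=="wrist" else None)
    if n=="side": cv2.imwrite("pics/s3.png",cv2.resize(c["frame"][150:370,180:440,::-1],None,fx=2.7,fy=2.7))
    P=W[np.isfinite(W).all(-1)]
    for nm,b in(("lid",(.38,.68,-.36,-.06,.155,.192)),("handle",(.44,.6,-.28,-.13,.196,.22)),("plate",(.42,.62,-.3,-.1,.078,.11))):
        q=P[(P[:,0]>b[0])&(P[:,0]<b[1])&(P[:,1]>b[2])&(P[:,1]<b[3])&(P[:,2]>b[4])&(P[:,2]<b[5])]
        if len(q)>9:
            r=cv2.minAreaRect(q[:,:2].astype(np.float32)*1000); A=np.c_[q[:,:2]-q[:,:2].mean(0),np.ones(len(q))]; k=np.linalg.lstsq(A,q[:,2],rcond=None)[0]
            print(n,nm,len(q),np.round(r[0],1),np.round(r[1],1),round(r[2],1),np.percentile(q[:,2],[5,50,95]).round(4),"slope",k[:2].round(3))
E
```

```text
t 16.25 pos [ 0.52   -0.205   0.2731] bath xy mm 124.9 -362.8 tip z 0.1851 xang -167.02 tilt [ 0.000e+00  1.000e-04 -1.000e+00  2.731e-01] F [ 0.12  0.86 -3.43] gw 0.235
wrist lid 38919 [ 508.4 -208.1] [145.5 130.7] 12.9 [0.1748 0.1759 0.177 ] slope [0.002 0.001]
wrist handle 7389 [ 517.6 -203.2] [69.5 49.1] 33.4 [0.2018 0.2115 0.2151] slope [0.044 0.01 ]
top lid 1787 [ 522.6 -204.1] [197.4  99.8] 29.1 [0.1728 0.1758 0.1788] slope [-0.001  0.001]
top handle 32 [ 490.5 -210.4] [ 9.  21.1] 30.6 [0.2025 0.2106 0.2131] slope [ 0.162 -0.167]
top plate 45 [ 532.3 -144.2] [108.8   8. ] 13.6 [0.087  0.0905 0.0934] slope [ 0.059 -0.254]
side lid 4144 [ 518.1 -206.7] [170.4 132.9] 13.5 [0.1724 0.1747 0.177 ] slope [-0.002  0.006]
side handle 174 [ 493.7 -213.3] [20.3 22.4] 14.2 [0.1971 0.2096 0.2121] slope [0.065 0.388]
side plate 1728 [ 518.  -210.9] [159.9 117.6] 12.6 [0.0871 0.0897 0.0921] slope [-0.004  0.009]
```

View pics/s3.png

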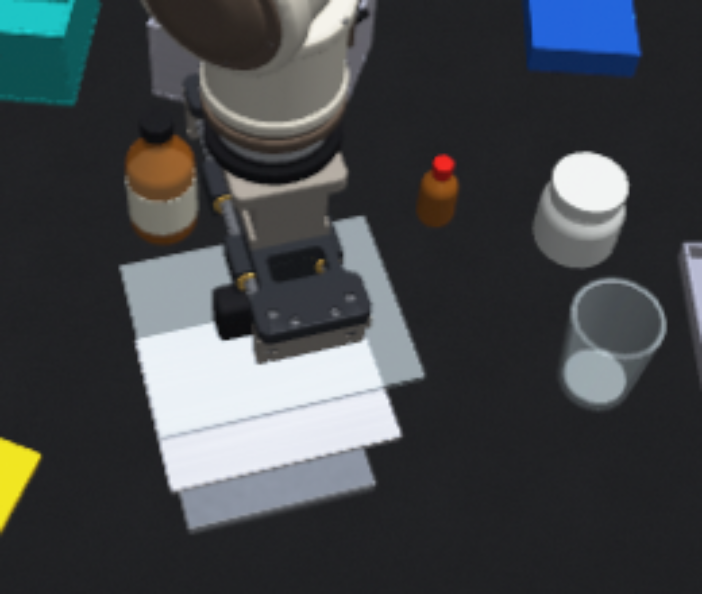

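The side view shows the lid level above the plate (lid around (270,330), plate edge at (290,450)) and aligned to about 1 mm and 0.5°. The bystanders are clear. I go down to about 10 mm above the plate, then feel for contact.

step_arm(commands=[[1.0,[0,-0.08,0.5],0.008],[1.0,[0,0,1],0],[1.0,[0,0,1.2],0],[1.0,[0,0,1.2],0],[1.0,[0,0,1.2],0],[1.0,[0,0,0.8],0],[1.0,[0,0,0.5],0],[1.0,[0,0,0.3],0],[1.0,[0,0,0.2],0],[1.0,[0,0,0.1],0],[1.0,[0,0,0],0],[1.0,[0,0,0],0]])

```text
time_s: 17.6
ee_pos: [0.5203, -0.2064, 0.2035]
eef_rot: [-0.342, 3.122, -0.001]
force: [0.1, -1.0, -3.5]
gripper_width: 0.235
gripper_force: 30.0
```

step_arm(commands=[[1.0,[0,0,0.05],0],[1.0,[0,0,0.05],0],[1.0,[0,0,0.05],0],[1.0,[0,0,0.05],0],[1.0,[0,0,0.05],0],[1.0,[0,0,0.05],0],[1.0,[0,0,0],0]])

```text
time_s: 18.3
ee_pos: [0.52, -0.2063, 0.2]
eef_rot: [0.342, -3.123, -0.0]
force: [-0.7, 0.1, -3.1]
gripper_width: 0.241
gripper_force: 30.0
```

step_arm(commands=[[1.0,[0,0,0.05],0],[1.0,[0,0,0.05],0],[1.0,[0,0,0.05],0],[1.0,[0,0,0.05],0],[1.0,[0,0,0.05],0],[1.0,[0,0,0.05],0],[1.0,[0,0,0.05],0],[1.0,[0,0,0.05],0],[1.0,[0,0,0],0]])

```text
time_s: 19.2
ee_pos: [0.5201, -0.2063, 0.196]
eef_rot: [0.342, -3.123, -0.0]
force: [-0.8, -0.3, -4.5]
gripper_width: 0.236
gripper_force: 30.0
```

step_arm(commands=[[1.0,[0,0,0.04],0],[1.0,[0,0,0.04],0],[1.0,[0,0,0],0],[1.0,[0,0,0],0]])

```text
time_s: 19.6
ee_pos: [0.5201, -0.2063, 0.1953]
eef_rot: [0.342, -3.123, -0.0]
force: [-0.2, 0.4, -4.6]
gripper_width: 0.235
gripper_force: 30.0
```

step_arm(commands=[[1.0,[0,0,0.04],0],[1.0,[0,0,0.04],0],[1.0,[0,0,0.04],0],[1.0,[0,0,0],0]])

```text
time_s: 20.0
ee_pos: [0.5201, -0.2063, 0.1941]
eef_rot: [-0.342, 3.123, -0.0]
force: [-1.0, 0.4, -2.7]
gripper_width: 0.241
gripper_force: 30.0
```

step_arm(commands=[[1.0,[0,0,0.04],0],[1.0,[0,0,0.04],0],[1.0,[0,0,0],0]])

```text
time_s: 20.3
ee_pos: [0.5201, -0.2063, 0.1935]
eef_rot: [-0.342, 3.123, -0.0]
force: [-0.9, -0.4, -1.1]
gripper_width: 0.243
gripper_force: 30.0
```

```bash
python3 -c "
from h import *
rep();cams.capture('top')
s,T=rep();c=cams.capture('wrist');W=cloud(c,T@c['T_tool_cam'])
P=W[np.isfinite(W).all(-1)];q=P[(abs(P[:,0]-.5)<.1)&(abs(P[:,1]+.206)<.08)]
print(np.histogram(q[:,2],bins=np.arange(.08,.11,.001)))
rep()"
```

```text
t 20.3 pos [ 0.5201 -0.2063  0.1935] bath xy mm 125.5 -363.9 tip z 0.1055 xang -167.5 tilt [-1.000e-04 -1.000e-04 -1.000e+00  1.935e-01] F [-0.92 -0.44 -1.06] gw 0.243
t 20.35 pos [ 0.5202 -0.2063  0.1935] bath xy mm 125.5 -363.9 tip z 0.1055 xang -167.5 tilt [-1.000e-04 -1.000e-04 -1.000e+00  1.935e-01] F [-0.11 -0.27 -1.95] gw 0.236
(array([    0,     0,     0,     0,     0,     0,     0,     0,     0,
           0,     0,     0,     0,     3,   928, 12429, 20670,  4315,
         103,    10,    20,    14,    20,    21,    20,    23,    42,
          45,    50]), array([0.08 , 0.081, 0.082, 0.083, 0.084, 0.085, 0.086, 0.087, 0.088,
       0.089, 0.09 , 0.091, 0.092, 0.093, 0.094, 0.095, 0.096, 0.097,
       0.098, 0.099, 0.1  , 0.101, 0.102, 0.103, 0.104, 0.105, 0.106,
       0.107, 0.108, 0.109]))
t 20.4 pos [ 0.5201 -0.2063  0.1935] bath xy mm 125.5 -363.9 tip z 0.1055 xang -167.5 tilt [-1.000e-04 -1.000e-04 -1.000e+00  1.935e-01] F [ 0.14 -0.18 -2.04] gw 0.233
```

Contact is felt, with about half the weight carried. I go on to balance.

step_arm(commands=[[1.0,[0,0,0.03],0],[1.0,[0,0,0.03],0],[1.0,[0,0,0.02],0],[1.0,[0,0,0],0],[1.0,[0,0,0],0]])

```text
time_s: 20.9
ee_pos: [0.5201, -0.2063, 0.1926]
eef_rot: [-0.342, 3.123, -0.0]
force: [-1.4, 0.9, -0.6]
gripper_width: 0.236
gripper_force: 30.0
```

```bash
python3 -c "
from h import *
rep();cams.capture('top');rep();cams.capture('top');rep();cams.capture('top');rep()"
```

```text
t 20.9 pos [ 0.5201 -0.2063  0.1926] bath xy mm 125.5 -363.9 tip z 0.1046 xang -167.5 tilt [-1.000e-04 -1.000e-04 -1.000e+00  1.926e-01] F [-1.42  0.87 -0.56] gw 0.236
t 20.95 pos [ 0.5201 -0.2063  0.1926] bath xy mm 125.5 -363.9 tip z 0.1046 xang -167.5 tilt [-1.000e-04 -1.000e-04 -1.000e+00  1.926e-01] F [-1.29  0.86  0.54] gw 0.234
t 21.0 pos [ 0.5201 -0.2063  0.1926] bath xy mm 125.5 -363.9 tip z 0.1046 xang -167.5 tilt [-1.000e-04 -1.000e-04 -1.000e+00  1.926e-01] F [-1.18  0.31 -0.49] gw 0.238
t 21.05 pos [ 0.5202 -0.2063  0.1926] bath xy mm 125.5 -363.9 tip z 0.1046 xang -167.5 tilt [-1.000e-04 -1.000e-04 -1.000e+00  1.926e-01] F [-1.37  0.58 -0.03] gw 0.239
```

Balanced (F≈0). I open gently and lift clear.

step_arm(commands=[[2.2,[0,0,0],0],[2.4,[0,0,0],0],[2.7,[0,0,0],0],[3.2,[0,0,0],0],[4.0,[0,0,0],0],[5.0,[0,0,0],0],[5.0,[0,0,0],0],[5.0,[0,0,0],0]])

```text
time_s: 21.85
ee_pos: [0.5201, -0.2063, 0.1925]
eef_rot: [-0.342, 3.123, -0.0]
force: [-0.6, 0.3, -0.6]
gripper_width: 0.542
gripper_force: 0.0
```

step_arm(commands=[[5.0,[0,0,-0.5],0],[5.0,[0,0,-1],0],[5.0,[0,0,-2],0],[5.0,[0,0,-3],0],[5.0,[0,0,-4],0],[5.0,[0,0,-4],0],[5.0,[0,4,0],0],[5.0,[0,4,0],0],[5.0,[0,4,0],0],[5.0,[0,4,0],0],[5.0,[0,4,0],0],[5.0,[0,0,0],0]])

```text
time_s: 23.05
ee_pos: [0.4759, -0.0075, 0.3387]
eef_rot: [-0.349, 3.121, 0.001]
force: [-0.1, -0.6, 0.7]
gripper_width: 0.546
gripper_force: 0.0
```

```bash
python3 - <<'E'
from h import *
s,T=rep()
for n in ("top","side"):
    c=cams.capture(n); W=cloud(c)
    if n=="side": cv2.imwrite("pics/s4.png",cv2.resize(c["frame"][80:400,60:460,::-1],None,fx=1.8,fy=1.8))
    P=W[np.isfinite(W).all(-1)]
    for nm,b in(("lid/plate",(.4,.64,-.32,-.08,.086,.104)),("handle",(.46,.58,-.27,-.14,.12,.145))):
        q=P[(P[:,0]>b[0])&(P[:,0]<b[1])&(P[:,1]>b[2])&(P[:,1]<b[3])&(P[:,2]>b[4])&(P[:,2]<b[5])]
        r=cv2.minAreaRect(q[:,:2].astype(np.float32)*1000); print(n,nm,len(q),np.round(r[0],1),np.round(r[1],1),round(r[2],1),np.percentile(q[:,2],[5,50,95]).round(4))
    for t in("clip_a","reagent","dropper","jar","beaker"):
        for r in regions_of(t,n)[:3]: print(n,t,round(r["score"],2),np.round(r["rect"]).tolist(),np.nanpercentile(W[r["mask"]],[50,98],axis=0).round(3).tolist())
E
```

```text
t 23.05 pos [ 0.4759 -0.0075  0.3387] bath xy mm 14.5 -193.2 tip z 0.2507 xang -167.22 tilt [-1.500e-03  6.000e-04 -1.000e+00  3.387e-01] F [-0.05 -0.55  0.75] gw 0.546
top lid/plate 3532 [ 522. -204.] [170.1 130.6] 12.5 [0.0921 0.0953 0.0985]
top handle 320 [ 521.5 -203.5] [69.4 22.4] 13.2 [0.1252 0.1308 0.1338]
top clip_a 0.91 [134.0, 182.0, 36.0, 26.0] [[0.569, 0.278, 0.084], [0.59, 0.31, 0.097]]
top clip_a 0.59 [134.0, 306.0, 13.0, 19.0] [[0.291, 0.284, 0.102], [0.308, 0.326, 0.142]]
top reagent 0.73 [257.0, 246.0, 22.0, 18.0] [[0.434, 0.008, 0.096], [0.451, 0.033, 0.133]]
top reagent 0.69 [132.0, 184.0, 36.0, 27.0] [[0.569, 0.278, 0.084], [0.591, 0.309, 0.097]]
top dropper 0.72 [259.0, 148.0, 12.0, 17.0] [[0.666, 0.009, 0.047], [0.68, 0.024, 0.073]]
top jar 0.88 [260.0, 93.0, 36.0, 36.0] [[0.776, -0.016, 0.073], [0.815, 0.015, 0.079]]
top beaker 0.73 [320.0, 96.0, 28.0, 33.0] [[0.791, -0.158, 0.052], [0.81, -0.123, 0.092]]
side lid/plate 4982 [ 518.8 -208. ] [169.3 133.6] 12.6 [0.0915 0.094  0.0966]
side handle 474 [ 517.8 -207.9] [70.5 23.9] 12.8 [0.1227 0.1294 0.1323]
side clip_a 0.76 [282.0, 110.0, 17.0, 21.0] [[0.567, 0.275, 0.086], [0.588, 0.307, 0.093]]
side clip_a 0.55 [253.0, 173.0, 23.0, 19.0] [[0.49, 0.08, 0.089], [0.514, 0.11, 0.098]]
side clip_a 0.55 [169.0, 106.0, 22.0, 22.0] [[0.289, 0.281, 0.111], [0.306, 0.286, 0.138]]
side reagent 0.75 [225.0, 193.0, 28.0, 50.0] [[0.439, -0.013, 0.076], [0.465, 0.015, 0.13]]
side dropper 0.71 [333.0, 208.0, 14.0, 24.0] [[0.666, -0.004, 0.04], [0.68, 0.011, 0.07]]
side dropper 0.35 [229.0, 193.0, 22.0, 50.0] [[0.44, -0.013, 0.077], [0.465, 0.012, 0.13]]
side jar 0.65 [373.0, 204.0, 40.0, 43.0] [[0.778, -0.037, 0.056], [0.817, 0.013, 0.076]]
side beaker 0.75 [388.0, 251.0, 40.0, 50.0] [[0.777, -0.156, 0.059], [0.806, -0.128, 0.09]]
```

View pics/s4.png

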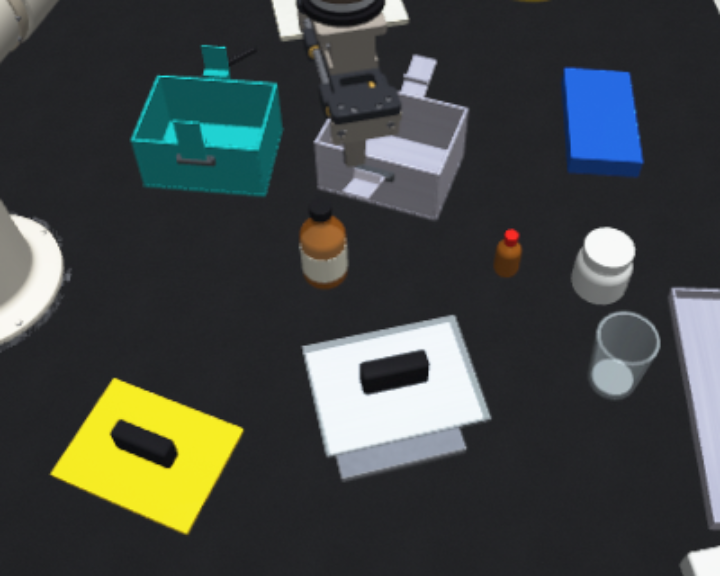

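The side view shows the lid lying centred on the plate (395,385), within about 1.4 mm and 0.7°. Both clips are back (420,75) and (365,182), and the bystanders stand where they were.

```bash
python3 -c "
from bench import bot
print(bot.job_done())"
```

```text
the job is handed in; nothing more can be done
None
```

The job is done and handed in at about 23 s: both clips are flipped back about 68°, and the glass lid lies released on the stand plate, centred to about 1.4 mm and aligned within 1°, with the bottles, jar and beaker where they were.

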